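Wedge the sprung belt tensioner open to the marker

TASK

The belt is off this small polishing drive. Pick up the wooden wedge and slide it, thin end first and lying flat on the plate with its straight side along the steel fence, in between the fence and the roller of the sprung blue tensioner arm until the arm's black pointer stands opposite the red marker on the scale; then let go, so that the wedge alone holds the arm there. Ease it in gently without running well past the marker, do not press on the tensioner with the gripper, and leave the brass block, the jar and the tin where they are.

Things in the scene. Friction and masses are not known exactly. Their poses are not given: they have to be found in the camera images.
- tensioner: Belt tensioner unit fixed on the bench; aluminium plate 250 x 310 x 10 mm. Origin on its underside (the bench), 24 mm to the -y side of the resting roller; z up. Unit frame, mm: plate x -130..120, y -50..260, top z 10. The wedge goes in along +x, between fence face (about y 0, see head) and roller. A round grey motor with pulley, 56 across, top z 58, stands at x -60, y 160.
- head: The working head on the plate: it carries the arm's pivot post, the arm and the steel fence. Origin at unit x 0, y 0, z 10; axes as the unit's. Fence: 95 mm long, 18 thick, 36 high (top 46 above the bench), flat face to +y, from x -25 to +70, flange 8 high behind it. It is clamped in slots: its face lies somewhere at unit y -6 to +5, parallel to x, not measured: see or feel it.
- roller: The roller, an upright steel cylinder 16 mm across that turns freely on the arm's end, 12 to 48 mm above the bench; origin at the centre of its foot. At rest it is at unit x 0, y 24, so 11 to 22 mm are free to the fence. The spring presses it towards the fence, about 2.3 N at rest, 4.6 N at 0.2 rad. 1 mm at the roller is about 2.7 mm at the pointer.
- crank (a joint): Angle of the blue bell-crank arm, rad: 0 at rest, grows as the roller is pushed away from the fence (unit +y), hard stop 0.27, springs back when let go. Upright pivot at unit x 70, y 30 mm (boss 26 across, top z 55). One leg goes to the roller; the other to +y, with a brass pulley (40 across, top z 58), ends in the pointer.
- pointer_tip (a point): Tip of the thin black pointer, 34.5 mm above the bench, just over the white scale block (unit x 25..115, y 213..235, top z 30 mm, ticks every 5 mm). At rest at unit x 51; it moves about 19 mm to unit +x for each 0.1 rad of the arm.
- marker: Red tab, 8 mm wide along x, 16 deep, 24 high, fixed at the outer (+y) edge of the scale, 12 to 25 mm along from the pointer's rest (varies). Axes as the unit's; origin on the plate's top, middle of its width, on the edge facing the pointer. The pointer is opposite it when pointer_tip has x = 0 in this frame.
- wedge: Loose wooden wedge, 70 to 140 g, 172 mm long, 36 high, lying flat. Origin on its underside at the middle of the parallel tail (x -25..35, y -11..11), the place to grip; +x to the thin end. Straight side: y = -11 all along. It tapers on the +y side, 1 in 4, from 35 thick (y -11..24) at x 35 to 7 (y -11..-4) at x 147. Friction holds it where it is left between fence and roller.
- wedge_tip (a point): Middle of the wedge's thin end face, 18 mm above its underside. With the straight side on the fence, 4 mm of wedge travel move the roller 1 mm; at the marker the wedge's origin is about 45 to 115 mm before the roller (unit x -115..-45), so the tail stays clear of the fence's end.
- doming_block: Bystander: loose brass doming block, a 50 mm cube with round dished faces, 0.9 kg. Origin at the centre of its underside.
- jar: Bystander: loose glass jar with a brass lid, 56 mm diameter, 70 mm high. Origin at the centre of its underside.
- tin: Bystander: loose small aluminium tin, 54 mm diameter, 45 mm high. Origin at the centre of its underside.
Mind the look-alikes: they are no part of the job. Of the things shaped like the wedge, the wooden one is meant.

How it is judged:
On the way:
1. the wedge is between fence and roller, lying level and straight along the fence, and has begun to push the arm (value of joint crank above 0.03 rad and contact force between wedge and roller above 0.5 N and angle between wedge's own z axis and vertical below 0.15 rad and angle between the x axis of wedge and the x axis of tensioner, either way round below 0.15 rad and x of wedge_tip in the frame of tensioner above 0.01 m), for 0.1 s.
At the end, for the whole second after the job is handed in: The wedge, let go and at rest, lies flat (0.1 rad, underside under 5 mm above the plate) along the fence (0.1 rad), thin end 25 mm or more past the roller, pressed between fence and roller, and alone holds the pointer's tip within 4 mm of the red marker's middle along the scale (x of pointer_tip in the frame of marker between -0.004 and 0.004 m and velocity of joint crank between -0.03 and 0.03 rad/s and contact force between wedge and roller above 0.5 N and angle between wedge's own z axis and vertical below 0.1 rad and angle between the x axis of wedge and the x axis of tensioner, either way round below 0.1 rad and z of wedge in the frame of tensioner below 0.015 m and x of wedge_tip in the frame of tensioner above 0.025 m and linear speed of wedge below 0.01 m/s); the robot touches nothing.
It fails at once if the pointer runs more than 12 mm past the marker (x of pointer_tip in the frame of marker above 0.012 m).
It fails at once if the wedge is forced: more than 30 N between it and the head (fence and arm with its roller) (contact force between wedge and head above 30 N).
It fails at once if the robot pushes the tensioner unit itself with more than 15 N (contact force between any of the fingers, the arm and tensioner above 15 N).
It fails at once if the brass block, the jar or the tin is moved by more than 20 mm (distance of any of doming_block, jar, tin from where it was at the start of the episode above 0.02 m).
It also fails if it takes over 67 s, if anything falls off the work surface, if the arm or the gripper's body presses on something with over 40 N, if the wrist force passes 120 N, or if a joint passes its speed limit or range.

ROBOT

A 6-joint arm with a two-finger parallel gripper is mounted at the origin on the work surface. World frame = base frame: x ahead of the robot, y to its left, z up, the work surface at z = 0. Lengths are in m, angles in rad, forces in N, time in s.
With the tool pointing down it reaches from about 0.35 to 0.875 m from the base axis. Payload 4.2 kg.
Tool frame: the origin (TCP) lies midway between the tips of the shut fingers; the grasp point (between the pads) lies 19 mm behind it; z points along the fingers, y is the direction in which the jaws open and shut (so a half turn about z gives the same grasp; the last joint's range is limited). The gripper opens to 85 mm and grips with 20 to 120 N. Pads are 22 mm wide; open, the fingers measure 114 mm over their backs; the gripper's body (76 mm by 85 mm) begins 54 mm behind the grasp point. The pads swing forward as they close: fully open they stand 13 mm farther back than shut.
Start: joints at [-0.96, 0.385, 0.008, 0, -1.194, -0.259], TCP at [0.215, -0.587, 0.231] pointing down, gripper open.
Joint ranges: [-3.14, 3.14], [-1.21, 2.06], [-1.07, 1.41], [-3.16, 2.05], [-2.99, -0.16], [-3.1, 3.1]. Speed limits (rad/s): [2.79, 2.79, 3.14, 3.14, 3.14, 3.14].

INTERFACE

Orientations are given as a unit quaternion [w, x, y, z].
In Python, from bench import env, claw, kinematics, grab_frame, camera_model gives the robot as it stands. Calls block until the motion is done:
- env.reach(position, orientation): joint-space move of the TCP to a pose.
- env.move_straight(position, rot=None, feed=0.15): straight line of the TCP; rot=None keeps the orientation; feed is the mean speed in m/s.
- env.movej(angles): joint-space move.
- claw.release() and claw.gripper_close(newtons=None): open the fingers fully, or close them until they stop; newtons is the grip in N (None keeps the last).
- env.sleep(seconds).
- kinematics.ik(position, orientation): joint angles nearest the present ones, or None.
- env.observe(): the state.
- grab_frame(name): name is "scene" or "top" or "wrist"; returns the picture (384x512x3 uint8, red, green, blue); there is no depth.
- camera_model(name): a dict with "fx", "fy", "cx", "cy" (pixels), "distortion" ([k1, k2, p1, p2, k3] as OpenCV has them; the pictures are not rectified), "T" (4x4, takes a point from camera to world coordinates). Camera axes: x right, y down, z forward; pixel columns grow to the right and rows downward; lengths in m; the calibration is good to about 2 mm. A picture is of the moment at which its call begins: read the wrist's pose just before it. camera_model takes no time and is no camera call; for the wrist camera it gives the pose at the moment of the call.
A pose or a line that the arm cannot do raises env.MotionError and nothing moves.
- env.hand_in(): hands the job in, once; it reports no verdict.
The state is a dict: "t": time; "joints": joint angles; "joint_velocities": joint speeds; "tau": joint torques, N m; "tcp_pos": TCP position; "ee_rot": TCP orientation; "ft_force": force on the tool from outside, world axes, zero at the start; "torque": the same for the moment, N m; "width": finger opening in m.
Only numpy, scipy, OpenCV 4.12 (cv2) and the standard library are available. Lean on these libraries where they do the work, as an engineer would, in place of code of your own. Each camera call takes 0.05 s, during which the arm holds its last target. There are 200 camera calls.

## Working session

There is one attempt and no reset: what is moved stays moved. The work goes in short steps, each a Python script; the robot and the scene stay as the last script left them, time stands still between calls to the robot, and variables do not carry over. Pictures are saved under pics/ and viewed, about 8 in all and at most 12, crops included, and the job is handed in when it is done.

```bash
mkdir -p pics; ls
cat > h.py <<'E'
import numpy as np, cv2
from bench import env, claw, kinematics, grab_frame, camera_model
def ray(m,uv):
    K=np.array([[m["fx"],0,m["cx"]],[0,m["fy"],m["cy"]],[0,0,1.]])
    p=cv2.undistortPoints(np.array(uv,float).reshape(-1,1,2),K,np.array(m["distortion"],float)).reshape(-1,2)
    T=np.array(m["T"]); d=np.c_[p,np.ones(len(p))]@T[:3,:3].T
    return T[:3,3],d
def onplane(m,uv,z):
    o,d=ray(m,uv); return o+d*((z-o[2])/d[:,2])[:,None]
def proj(m,P):
    K=np.array([[m["fx"],0,m["cx"]],[0,m["fy"],m["cy"]],[0,0,1.]]); T=np.linalg.inv(np.array(m["T"]))
    return cv2.projectPoints(np.array(P,float).reshape(-1,3),cv2.Rodrigues(T[:3,:3])[0],T[:3,3],K,np.array(m["distortion"],float))[0].reshape(-1,2)
def save(n,im): cv2.imwrite("pics/"+n+".png",cv2.cvtColor(im,cv2.COLOR_RGB2BGR))
E
python3 - <<'E'
from h import *
s=env.observe(); print(s["t"],s["ee_rot"],s["ft_force"],s["width"])
for n in("top","scene"):
    im=grab_frame(n); np.save(f"{n}0.npy",im); m=camera_model(n); print(n,m)
    save(n+"0",cv2.resize(im,(800,600),interpolation=cv2.INTER_CUBIC))
E
```

```text
pics
0.0 [-2.39676188e-04 -1.74880034e-01  9.84589110e-01  1.09592753e-03] [-0.13801029  0.22243628  0.33262173] 0.08560815916250562
top {'fx': 406.6656750344217, 'fy': 406.6656750344217, 'cx': 255.01851592653787, 'cy': 193.35830228678554, 'distortion': array([0.01847584, 0.        , 0.        , 0.        , 0.        ]), 'T': array([[-0.01787387, -0.98021707,  0.19711676,  0.18431839],
       [-0.99952444,  0.02247229,  0.02111614, -0.00752817],
       [-0.02512806, -0.19664559, -0.98015259,  1.58139102],
       [ 0.        ,  0.        ,  0.        ,  1.        ]])}
scene {'fx': 441.22355102849815, 'fy': 441.22355102849815, 'cx': 251.73518414522414, 'cy': 194.74211286841106, 'distortion': array([-0.1613629,  0.       ,  0.       ,  0.       ,  0.       ]), 'T': array([[-0.35869793,  0.76559089, -0.53404717,  1.20624119],
       [ 0.93341638,  0.28906649, -0.21254274,  0.26600506],
       [-0.00834565, -0.57472702, -0.81830263,  1.11434938],
       [ 0.        ,  0.        ,  0.        ,  1.        ]])}
```

View pics/top0.png

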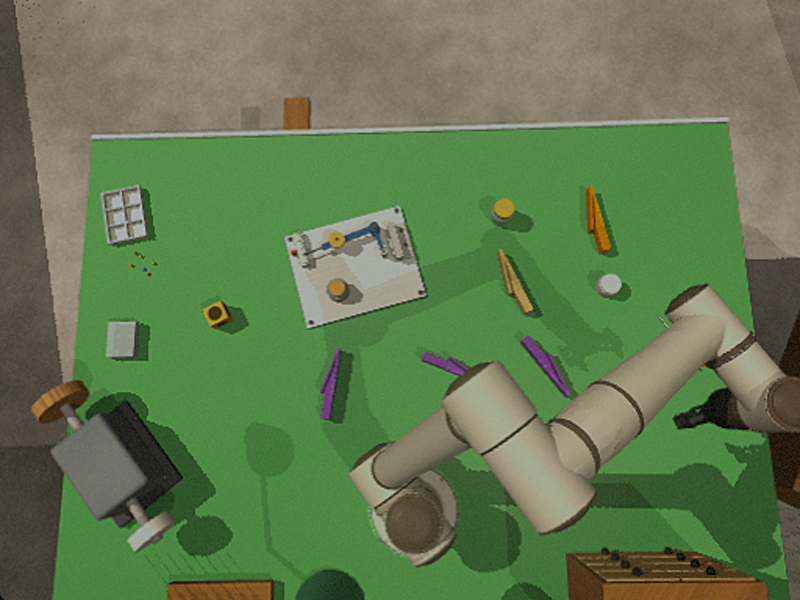

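View pics/scene0.png

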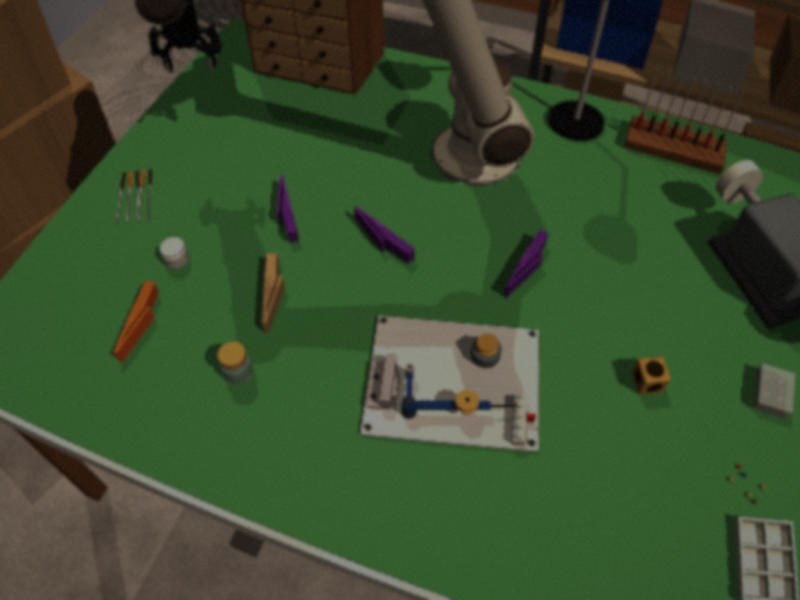

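Wedge-shaped candidates in the top view (800x600 pixels): tan at (515,283), orange at (597,220), purple at (333,385), (445,362) and (545,365). The tan one fits "wooden". I'll check it in an enlarged crop and take coarse positions.

Run:
```python
from h import *
im=np.load("top0.npy"); m=camera_model("top")
a=im[150:210,305:360]; b=im[125:215,175:280]
save("crop1",np.hstack([cv2.resize(a,(366,400),interpolation=cv2.INTER_CUBIC),cv2.resize(b,(430,400),interpolation=cv2.INTER_CUBIC)]))
hsv=cv2.cvtColor(im,cv2.COLOR_RGB2HSV)
# not green
mask=((hsv[...,0]<35)|(hsv[...,0]>85)|(hsv[...,1]<70)).astype(np.uint8)
for nm,(r0,r1,c0,c1),z in(("wedge",(150,210,305,360),.036),("plate",(125,215,175,280),.01)):
    s=np.zeros_like(mask); s[r0:r1,c0:c1]=mask[r0:r1,c0:c1]
    cs=max(cv2.findContours(s,cv2.RETR_EXTERNAL,cv2.CHAIN_APPROX_NONE)[0],key=cv2.contourArea)
    print(nm,cv2.contourArea(cs)); box=cv2.boxPoints(cv2.minAreaRect(cs))
    w=onplane(m,box,z); print(box.round(1).tolist(),w.round(4)[:,:2].tolist(),"ctr",w.mean(0).round(4))
    for i in range(2): e=w[i+1]-w[i]; print(np.linalg.norm(e),np.degrees(np.arctan2(e[1],e[0])))
    # hue in patch
    print("hsv",np.median(hsv[s>0],axis=0))
```

```text
wedge 276.5
[[312.0, 163.1999969482422], [321.0, 158.5], [341.29998779296875, 197.3000030517578], [332.29998779296875, 202.0]] [[0.6106, -0.1998], [0.6288, -0.2358], [0.4721, -0.3059], [0.4544, -0.2705]] ctr [ 0.5415 -0.253   0.036 ]
0.040420126776425265 -63.14133265659459
0.17174945502896505 -155.90057757678233
hsv [ 21. 138. 146.]
plate 4608.5
[[180.5, 150.8000030517578], [257.0, 130.39999389648438], [272.70001220703125, 189.39999389648438], [196.1999969482422, 209.8000030517578]] [[0.6827, 0.3246], [0.7612, 0.0137], [0.5146, -0.0438], [0.4398, 0.2582]] ctr [0.5996 0.1382 0.01  ]
0.32061357446002414 -75.82541123582362
0.2531831794134433 -166.88163272943638
hsv [ 28.  32. 165.]
```

View pics/crop1.png

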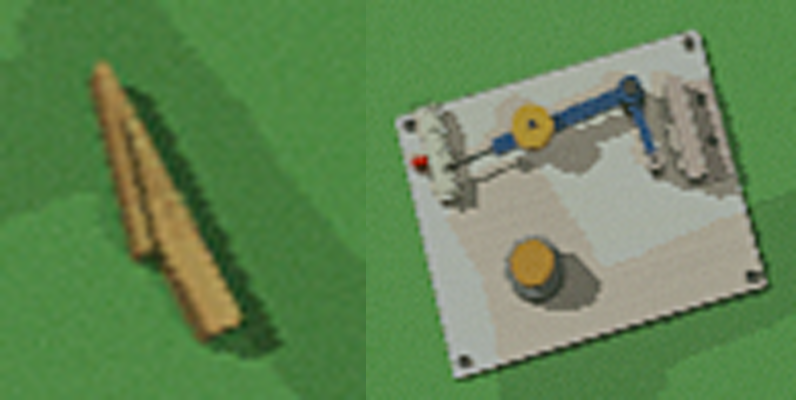

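The crop confirms it: the tan wooden wedge has its thin end up-left, its straight side on the right, and its tail at lower right. The right half of the crop shows the fence, blue arm, roller, scale and red tab. Next I'll take wrist views of both.

```bash
cat >> h.py <<'E'
from scipy.spatial.transform import Rotation as R
def down(a):
    M=np.array([[np.cos(a),np.sin(a),0],[np.sin(a),-np.cos(a),0],[0,0,-1]])
    q=R.from_matrix(M).as_quat(); return np.array([q[3],*q[:3]])
def rotm(q): return R.from_quat([q[1],q[2],q[3],q[0]]).as_matrix()
E
python3 - <<'E'
from h import *
s=env.observe(); Rt=rotm(s["ee_rot"]); T=np.array(camera_model("wrist")["T"])
rel_p=Rt.T@(T[:3,3]-np.array(s["tcp_pos"])); rel_R=Rt.T@T[:3,:3]
print("cam in tcp",rel_p.round(3),rel_R.round(2).tolist(), {k:v for k,v in camera_model("wrist").items() if k!="T"})
def aim(tgt,z,a):
    Q=rotm(down(a)); o=Q@rel_p; d=Q@rel_R[:,2]; k=(tgt[2]-(z+o[2]))/d[2]
    return np.array([*(np.array(tgt)-o-d*k)[:2],z])
yaw=np.radians(13.6)
for nm,tgt,z,aa in(("tens",[.60,.145,.03],.33,(yaw,yaw+np.pi)),("wedge",[.5415,-.253,.03],.25,(np.radians(24),np.radians(24)+np.pi))):
    best=None
    for a in aa:
        p=aim(tgt,z,a); q=kinematics.ik(p,down(a)); print(nm,np.degrees(a).round(),p.round(3),None if q is None else np.round(q,2))
        if q is not None and (best is None or abs(q[5])<abs(best[1][5])): best=(a,q,p)
    env.movej(best[1]); env.sleep(.4)
    m=camera_model("wrist"); im=grab_frame("wrist"); np.save(nm+"1.npy",im); np.save(nm+"1m.npy",m,allow_pickle=True)
    save(nm+"1",cv2.resize(im,(800,600),interpolation=cv2.INTER_CUBIC)); print(env.observe()["t"])
E
```

```text
cam in tcp [ 0.074  0.    -0.144] [[-0.0, -0.96, -0.29], [1.0, -0.0, -0.0], [-0.0, -0.29, 0.96]] {'fx': 316.3626467575198, 'fy': 316.3626467575198, 'cx': 259.29421430455767, 'cy': 189.90368676059725, 'distortion': array([-0.03885448,  0.        ,  0.        ,  0.        ,  0.        ])}
tens 14.0 [0.66  0.159 0.33 ] [ 0.47  0.44  0.33  0.   -1.47  1.33]
tens 194.0 [0.54  0.131 0.33 ] [ 0.53  0.21  0.01  0.   -1.37 -1.86]
3.6167
wedge 24.0 [ 0.576 -0.238  0.25 ] [-0.13  0.37  0.03  0.   -1.23  2.12]
wedge 204.0 [ 0.507 -0.268  0.25 ] [-0.2   0.29 -0.09  0.   -1.19 -0.95]
6.0333
```

View pics/tens1.png

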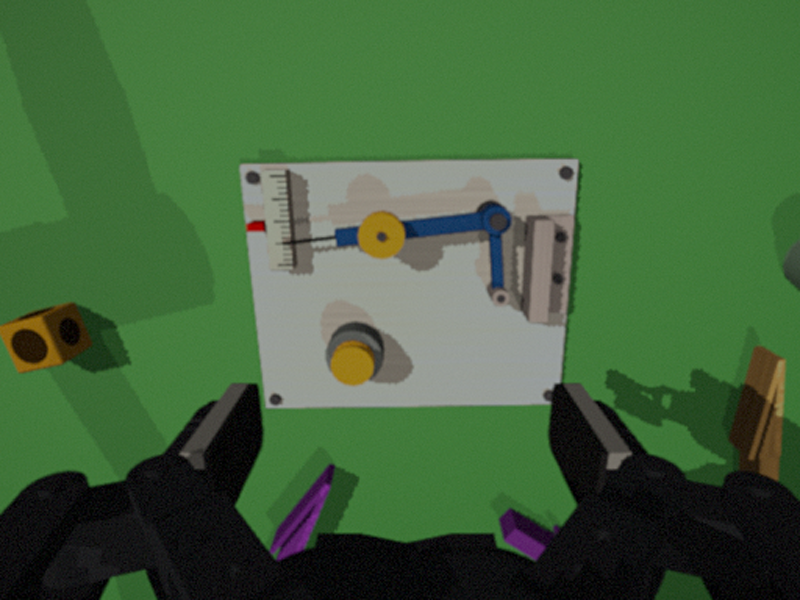

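View pics/wedge1.png

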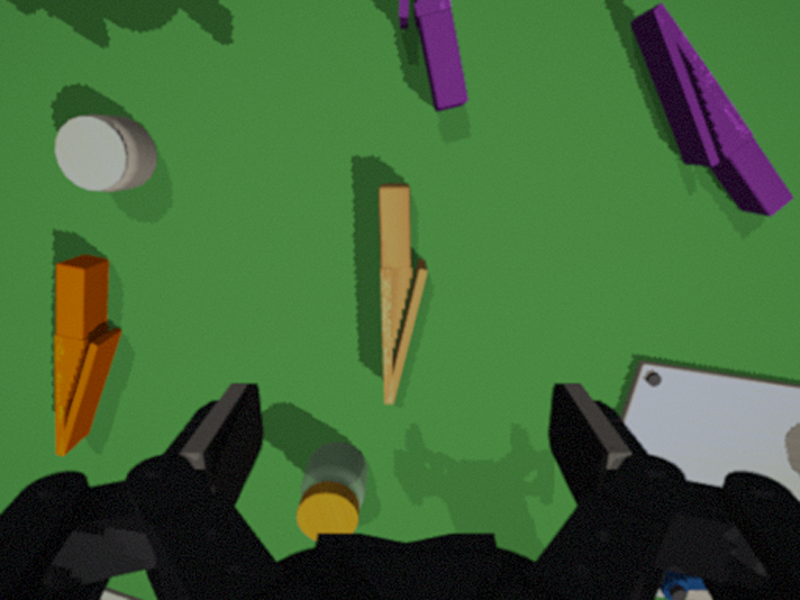

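Wrist views: in the tensioner picture, the fence top is at (540,270), the roller at (501,298), the pointer tip at about (284,243) and the red tab at (256,227). In the wedge picture, the tail end is at (394,186), the thin end at (390,403) and the straight side is on the left. Next I'll fit edges for numbers and view one enlarged crop of the fence and scale.

Run:
```python
from h import *
im=np.load("tens1.npy"); m=np.load("tens1m.npy",allow_pickle=True).item()
print("cam",np.array(m["T"])[:3,3].round(4))
hsv=cv2.cvtColor(cv2.GaussianBlur(im,(3,3),0),cv2.COLOR_RGB2HSV)
ng=(((hsv[...,1]<90))).astype(np.uint8); ng[:, :148]=0; ng[:,375:]=0; ng[265:]=0; ng[:95]=0
cs=max(cv2.findContours(ng,cv2.RETR_EXTERNAL,cv2.CHAIN_APPROX_NONE)[0],key=cv2.contourArea).reshape(-1,2).astype(float)
# edges: top, bottom, left, right by nearness to hand-read lines
C=np.array([[240,163],[578,159],[563,402],[268,408]])/1.5625
L=[]
for i in range(4):
    a,b=C[i],C[(i+1)%4]; d=(b-a)/np.linalg.norm(b-a); n=np.array([-d[1],d[0]]); t=(cs-a)@d
    sel=cs[(abs((cs-a)@n)<4)&(t>15)&(t<np.linalg.norm(b-a)-15)]
    w=onplane(m,sel,.01)[:,:2]; vx,vy,x,y=cv2.fitLine(w.astype(np.float32),cv2.DIST_HUBER,0,.001,.001).ravel(); L.append((vx,vy,x,y)); print(len(sel),np.degrees(np.arctan2(vy,vx)))
def inter(l1,l2):
    A=np.array([[l1[0],-l2[0]],[l1[1],-l2[1]]]); t=np.linalg.solve(A,[l2[2]-l1[2],l2[3]-l1[3]]); return np.array([l1[2]+t[0]*l1[0],l1[3]+t[0]*l1[1]])
P=np.array([inter(L[3],L[0]),inter(L[0],L[1]),inter(L[1],L[2]),inter(L[2],L[3])]) # TL,TR,BR,BL
U=np.array([[.12,.26],[.12,-.05],[-.13,-.05],[-.13,.26]])
print(P.round(4).tolist(),[np.linalg.norm(P[i]-P[(i+1)%4]).round(4) for i in range(4)])
uc,pc=U.mean(0),P.mean(0); a,b=U-uc,P-pc
yaw=np.arctan2((a[:,0]*b[:,1]-a[:,1]*b[:,0]).sum(),(a*b).sum()); Ru=np.array([[np.cos(yaw),-np.sin(yaw)],[np.sin(yaw),np.cos(yaw)]])
o=pc-Ru@uc; print("unit yaw",np.degrees(yaw),"o",o,"res",((U@Ru.T+o)-P).round(4).tolist())
np.save("unit.npy",[yaw,*o])
def unit(uv,z): return ((onplane(m,np.array(uv)/1.5625,z)[:,:2]-o)@Ru).round(4).tolist()
print("roller top",unit([[501,298]],.048),"pointer",unit([[284,243]],.0345),"marker",unit([[256,227]],.034),"boss",unit([[496,218]],.055),"fence top L edge",unit([[528,217],[525,319]],.046))
# projections check of nominal roller etc
c1=im[130:215,305:375]; c2=im[100:180,150:225]
save("crop2",np.hstack([cv2.resize(c1,(395,480),interpolation=cv2.INTER_CUBIC),cv2.resize(c2,(395,480),interpolation=cv2.INTER_CUBIC)]))
# wedge
im=np.load("wedge1.npy"); m=np.load("wedge1m.npy",allow_pickle=True).item(); print("cam",np.array(m["T"])[:3,3].round(4))
hsv=cv2.cvtColor(cv2.GaussianBlur(im,(3,3),0),cv2.COLOR_RGB2HSV)
w=((hsv[...,0]<30)&(hsv[...,1]>60)).astype(np.uint8); w[:,:235]=0; w[:,280:]=0; w[:112]=0; w[263:]=0
r=np.where(w.any(1))[0]; print("rows",r[0],r[-1])
left=np.array([[np.where(w[y])[0][0]-.5,y] for y in range(r[0]+3,r[-1]-3)]); right=np.array([[np.where(w[y])[0][-1]+.5,y] for y in range(r[0]+3,168)])
f=lambda e:cv2.fitLine(onplane(m,e,.036)[:,:2].astype(np.float32),cv2.DIST_HUBER,0,.001,.001).ravel()
l,rr=f(left),f(right); 
d=l[:2]*(1 if l[0]>0 else -1); n=np.array([-d[1],d[0]])
xs=left[:,0].mean(); e0=onplane(m,[[252,r[0]-.5]],.036)[0,:2]; e1=onplane(m,[[249,r[-1]+.5]],.036)[0,:2]; e1b=onplane(m,[[249,r[-1]+.5]],0)[0,:2]
print("wedge yaw",np.degrees(np.arctan2(d[1],d[0])),"right ang",np.degrees(np.arctan2(rr[1],rr[0])),"tail width",(rr[2:]-l[2:])@n,"len top/bot",(e1-e0)@d,(e1b-e0)@d)
org=l[2:]+d*((e0-l[2:])@d+.025)+n*.011; print("origin",org); np.save("wedge.npy",[np.arctan2(d[1],d[0]),*org])
```

```text
cam [0.7333 0.1772 0.4741]
186 -75.4589
126 14.596339
159 -75.56431
132 14.451329
[[0.6830999851226807, 0.32199999690055847], [0.7610999941825867, 0.021299999207258224], [0.5181000232696533, -0.041999999433755875], [0.4404999911785126, 0.25949999690055847]] [np.float32(0.3107), np.float32(0.2511), np.float32(0.3113), np.float32(0.2506)]
unit yaw 14.502360228083548 o [0.6318286  0.03976665] res [[-0.0002, -0.0005], [-0.0006, 0.0002], [0.0004, 0.0008], [0.0004, -0.0005]]
roller top [[-0.0006, 0.0232]] pointer [[0.0504, 0.2183]] marker [[0.0653, 0.2424]] boss [[0.0727, 0.0316]] fence top L edge [[0.0719, 0.0022], [-0.0218, -0.0002]]
cam [ 0.4401 -0.2981  0.394 ]
rows 118 257
wedge yaw 24.803164 right ang 25.819448 tail width 0.022192782 len top/bot 0.17345710082195742 0.19344418646141126
origin [ 0.48953663 -0.28513884]
```

View pics/crop2.png

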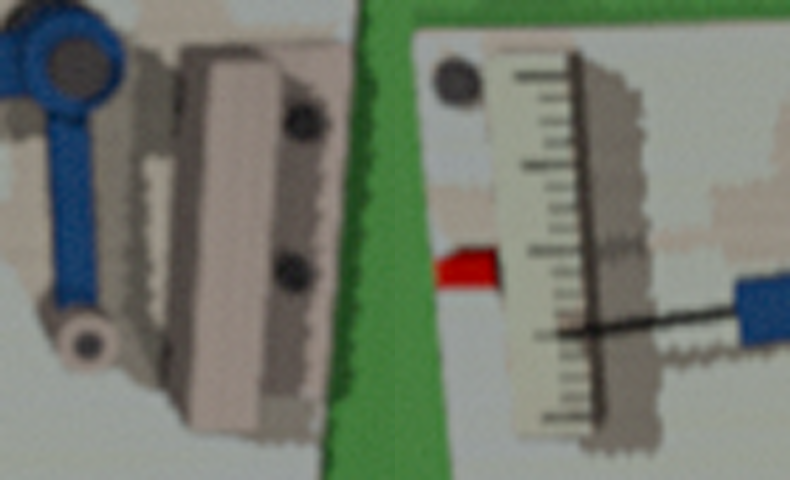

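```bash
cat >> h.py <<'E'
yaw,ox,oy=np.load("unit.npy"); O=np.array([ox,oy]); Ru=np.array([[np.cos(yaw),-np.sin(yaw)],[np.sin(yaw),np.cos(yaw)]])
def U(x,y,z): return np.array([*(Ru@np.array([x,y])+O),z])   # unit -> world
def inU(w): return (np.asarray(w)[...,:2]-O)@Ru
def ftU(): 
    f=env.observe()["ft_force"]; return np.array([*(Ru.T@np.array(f)[:2]),f[2]])
E
python3 - <<'E'
from h import *
m=np.load("tens1m.npy",allow_pickle=True).item()
g=lambda uv,z:(inU(onplane(m,uv,z))*1000).round(1).tolist()
print("marker",g([[169,145],[169,142.3],[169,147.8]],.034),"pointer",g([[181,155.3]],.0345),"fence",g([[341.7,140.1],[338.2,205.6]],.046))
wy,wx,wyy=np.load("wedge.npy"); a=wy+np.pi
env.reach([wx,wyy,.10],down(a)); env.move_straight([wx,wyy,.006],feed=.1)
claw.gripper_close(newtons=50); env.sleep(.3); s=env.observe(); print(s["t"],s["width"],s["ft_force"],s["tcp_pos"])
env.move_straight([wx,wyy,.12],feed=.12); env.sleep(.2); s=env.observe(); print(s["t"],s["width"],s["ft_force"],s["joints"])
im=grab_frame("wrist"); save("grip",cv2.resize(im,(640,480)))
E
```

```text
marker [[65.5, 235.1], [69.3, 234.7], [61.6, 235.5]] pointer [[50.7, 219.3]] fence [[70.2, -3.0], [-24.1, -3.5]]
8.6833 0.021631966139188993 [0.27114231 0.26526104 3.98712865] [ 0.48978157 -0.28521257  0.0062661 ]
9.9833 0.02137112332153568 [-0.36642197  0.61271783 -0.98567642] [-2.41481272e-01  3.92412496e-01 -2.89004998e-01 -1.24977179e-04
 -8.91092872e-01 -8.96406167e-01]
```

View pics/grip.png

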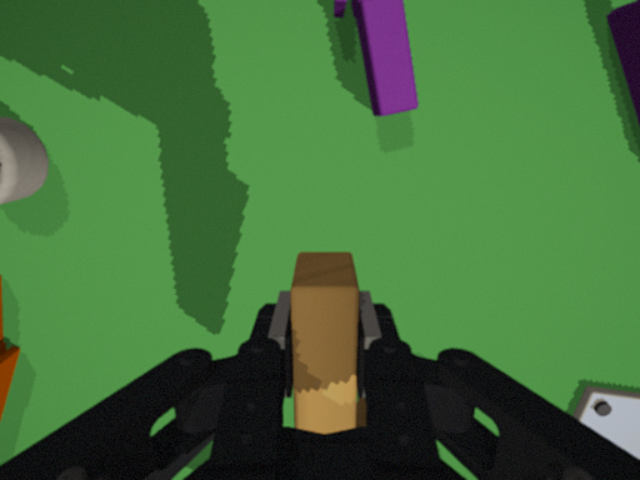

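The grip is square on the tail: the wood is centred between the pads at about (325,340). From the measurements, the marker is 14.8 mm from the pointer's rest and the fence face is at about y -3.2. I'll carry the wedge over, feel for the fence, and insert it short of the marker.

Run:
```python
from h import *
q=down(yaw+np.pi)
print(kinematics.ik(U(-.18,.013,.12),q))
env.reach(U(-.18,.013,.12),q); env.move_straight(U(-.18,.013,.04),feed=.15); env.move_straight(U(-.18,.013,.0170),feed=.04)
env.move_straight(U(-.157,.013,.0170),feed=.03); env.sleep(.3); f0=np.mean([ftU() for _ in range(3)],0); print(env.observe()["t"],"f0",f0.round(2))
y=.013
while y>.004:
    y-=.0005; env.move_straight(U(-.157,y,.0170),feed=.01); env.sleep(.05); d=ftU()-f0
    if abs(d[1])>.8: print(round(y,4),d.round(2))
    if abs(d[1])>1.6: break
np.save("feel.npy",[y,*f0]); print("stop",y,env.observe()["t"],inU(env.observe()["tcp_pos"]))
```

```text
[ 0.37540076  0.21967954 -0.55228426  0.         -0.79883252 -1.69308315]
13.7917 f0 [ 0.63 -0.49 -1.35]
0.0075 [-0.58  1.11  0.6 ]
0.007 [-0.78  4.42 -0.17]
stop 0.006999999999999994 17.3917 [-0.15702888  0.00717215]
```

Contact came at y ≈ 7.5 mm, so the face is at about -3.5, which agrees with the camera. Inserting now.

Run:
```python
from h import *
y=.0076; f0=np.load("feel.npy")[1:]
env.move_straight(U(-.157,y,.0170),feed=.01)
for x in list(np.arange(-.147,-.1,.008))+[-.101,-.097,-.093,-.089,-.086]:
    env.move_straight(U(x,y,.0170),feed=.03); d=ftU()-f0; print(round(x,3),d.round(2))
    if abs(d[0])>14 or abs(d[1])>14: print("STOP"); break
env.move_straight(U(x,y,.0163),feed=.01); env.sleep(.2); print((ftU()-f0).round(2))
claw.release(); env.sleep(.2); print(env.observe()["t"],env.observe()["width"])
p=U(x,y,.0163); p[2]=.12; env.move_straight(p,feed=.15)
s=env.observe(); Rt=rotm(s["ee_rot"]); T=np.array(camera_model("wrist")["T"])
rp=Rt.T@(T[:3,3]-np.array(s["tcp_pos"])); rr=Rt.T@T[:3,:3]; Q=rotm(down(yaw+np.pi)); o=Q@rp; dd=Q@rr[:,2]
tgt=U(.02,.13,.03); z=.25; k=(.03-(z+o[2]))/dd[2]; P=tgt-o-dd*k; P[2]=z
np.save("view.npy",P); env.reach(P,down(yaw+np.pi)); env.sleep(.3)
m=camera_model("wrist"); im=grab_frame("wrist"); np.save("v2.npy",im); np.save("v2m.npy",m,allow_pickle=True); save("v2",cv2.resize(im,(800,600),interpolation=cv2.INTER_CUBIC)); print(env.observe()["t"])
```

```text
-0.147 [-0.24  2.28  0.08]
-0.139 [ 0.08  1.92 -0.08]
-0.131 [-0.45  2.57 -1.04]
-0.123 [ 0.35  2.82 -0.39]
-0.115 [ 0.38  3.29 -0.48]
-0.107 [-0.53  3.83 -0.73]
-0.101 [-1.74  4.46 -0.77]
-0.097 [-4.51  4.55  0.01]
-0.093 [-4.27  4.54  1.39]
-0.089 [-4.06  5.35  1.45]
-0.086 [-4.98  5.88  1.82]
[-6.24  4.89  4.28]
22.95 0.08520307152426317
24.9333
```

View pics/v2.png

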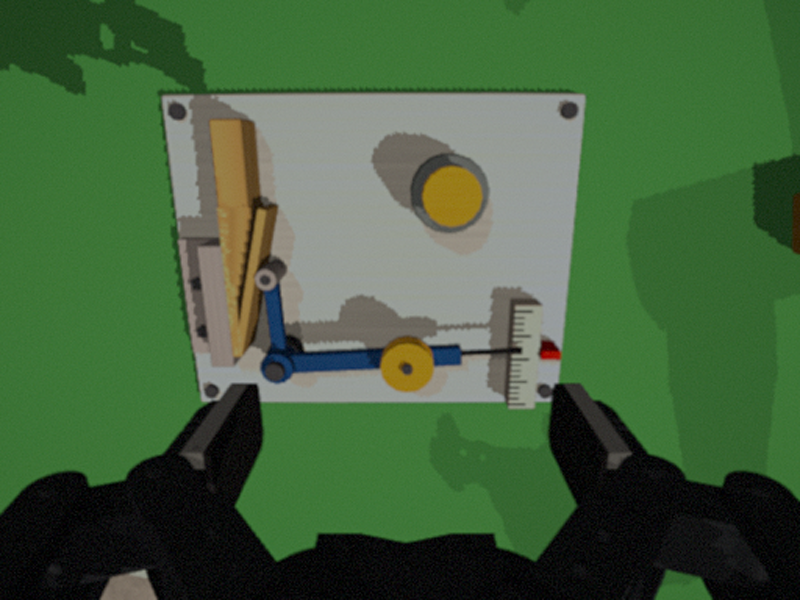

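The wedge sits along the fence, with the roller at (268,275). The pointer tip is at (521,350) and the red tab at (550,351), so it looks close to the marker already. I'll measure it.

Run:
```python
from h import *
im=np.load("v2.npy"); m=np.load("v2m.npy",allow_pickle=True).item()
i=im.astype(int); red=(i[...,0]>90)&(i[...,1]<60)&(i[...,2]<60); red[:,:330]=0; red[:,370:]=0;red[:200]=0;red[260:]=0
ys,xs=np.where(red); print("red",xs.min(),xs.max(),ys.min(),ys.max())
for x in range(xs.min(),xs.max()+1): print(x,[ (y,i[y,x].tolist()) for y in range(216,234)] if x==349 else "",end="")
g=im[215:237].min(2); print(); 
for x in range(310,340,2):
    c=g[:,x].astype(int); print(x,c.tolist())
u=lambda uv,z:(inU(onplane(m,uv,z))*1000).round(1).tolist()
print("corner check plate", u([[163/1.5625,94/1.5625],[585/1.5625,95/1.5625]],.01))
np.set_printoptions(suppress=True)
print("ptr@333,224",u([[333,224]],.0345), "px/mm", u([[333,225]],.0345))
c=im[180:265,315:370]; save("v2c",cv2.resize(c,(388,600),interpolation=cv2.INTER_CUBIC))
```

```text
red 346 358 224 229
346 347 348 349 [(216, [109, 105, 95]), (217, [94, 79, 70]), (218, [75, 39, 38]), (219, [60, 0, 0]), (220, [62, 5, 5]), (221, [58, 0, 0]), (222, [61, 1, 7]), (223, [64, 0, 0]), (224, [96, 0, 0]), (225, [145, 24, 12]), (226, [156, 17, 0]), (227, [157, 11, 0]), (228, [157, 6, 0]), (229, [154, 49, 42]), (230, [150, 115, 101]), (231, [150, 143, 133]), (232, [150, 152, 144]), (233, [150, 155, 151])]350 351 352 353 354 355 356 357 358 
310 [150, 151, 153, 150, 151, 153, 152, 151, 113, 50, 18, 66, 117, 136, 138, 145, 151, 151, 149, 152, 153, 150]
312 [154, 150, 144, 141, 137, 140, 150, 150, 108, 42, 13, 63, 118, 132, 130, 130, 132, 114, 108, 128, 140, 141]
314 [110, 105, 95, 92, 92, 93, 102, 100, 76, 31, 20, 47, 72, 89, 79, 84, 89, 90, 89, 95, 91, 91]
316 [93, 92, 92, 93, 94, 96, 97, 87, 61, 19, 21, 49, 67, 70, 82, 90, 93, 90, 92, 94, 94, 98]
318 [93, 92, 92, 92, 95, 94, 94, 85, 50, 23, 26, 49, 67, 73, 85, 88, 90, 91, 93, 94, 94, 92]
320 [95, 93, 95, 94, 93, 94, 96, 80, 44, 16, 27, 50, 68, 75, 79, 88, 91, 91, 94, 93, 91, 96]
322 [94, 94, 93, 97, 95, 95, 97, 74, 37, 18, 3
[... 287 characters left out ...]
120, 131, 93, 86, 127, 134, 107, 122, 140, 125]
330 [87, 124, 135, 101, 85, 101, 91, 44, 10, 15, 37, 85, 130, 136, 98, 88, 129, 135, 103, 121, 139, 122]
332 [84, 122, 133, 103, 114, 134, 115, 67, 20, 7, 31, 82, 127, 137, 96, 84, 127, 135, 108, 125, 138, 122]
334 [83, 123, 134, 122, 131, 139, 132, 116, 103, 107, 110, 123, 137, 134, 98, 87, 126, 143, 138, 139, 141, 140]
336 [87, 123, 141, 139, 141, 141, 142, 139, 144, 141, 144, 143, 143, 137, 92, 87, 125, 143, 142, 142, 141, 142]
338 [91, 126, 142, 142, 143, 140, 140, 143, 140, 142, 142, 142, 141, 139, 116, 113, 136, 142, 143, 143, 142, 140]
corner check plate [[-130.4, -47.9], [-128.6, 260.2]]
ptr@333,224 [[61.3, 219.4]] px/mm [[62.6, 219.5]]
```

View pics/v2c.png

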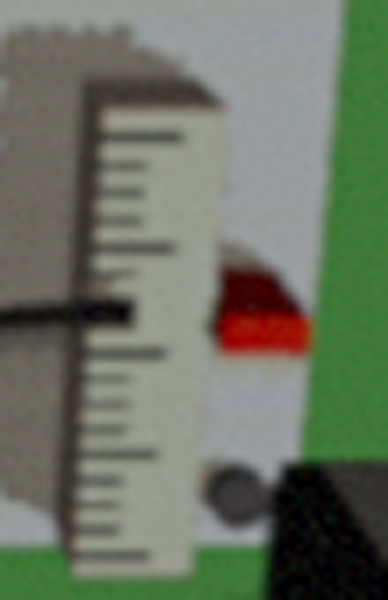

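The tip is at unit x ≈ 61.3 and the red tab's top face spans rows 224 to 229, with its middle at about x 65. That leaves about 4 mm at the pointer, or roughly 5.5 mm of wedge travel. I'll regrip at the same pose, advance, release and look again.

Run:
```python
from h import *
m=np.load("v2m.npy",allow_pickle=True).item(); mk=inU(onplane(m,[[349,226.6]],.034))[0]; tp=inU(onplane(m,[[333,224]],.0345))[0]
rem=mk[0]-tp[0]; print("marker",mk,"tip",tp,"rem mm",rem*1000, "from first view", 65.5-50.7-(tp[0]*1000-50.7))
adv=np.clip(1.45*(rem+.0655-tp[0])/2,.003,.0065); print("advance",adv)
q=down(yaw+np.pi); x,y=-.086,.0076
env.reach(U(x,y,.12),q); env.move_straight(U(x,y,.04),feed=.15); env.move_straight(U(x,y,.0165),feed=.06); f0=ftU()
claw.gripper_close(newtons=30); env.sleep(.2); print("gripped",env.observe()["width"],(ftU()-f0).round(2))
for k in(.5,1): env.move_straight(U(x+adv*k,y,.0165),feed=.01); print((ftU()-f0).round(2))
env.sleep(.2); claw.release(); env.sleep(.2)
env.move_straight(U(x+adv,y,.12),feed=.15); env.reach(np.load("view.npy"),q); env.sleep(.3)
m=camera_model("wrist"); im=grab_frame("wrist"); np.save("v3.npy",im); np.save("v3m.npy",m,allow_pickle=True); print(env.observe()["t"])
save("v3",np.hstack([cv2.resize(im[50:265,95:240],(405,600),interpolation=cv2.INTER_CUBIC),cv2.resize(im[180:265,315:370],(388,600),interpolation=cv2.INTER_CUBIC)]))
g=im[215:237].min(2).astype(int)
for c in(316,322,328,330,332,333,334): print(c,g[:,c].tolist())
for c in(347,349,351): print(c,im[215:237,c,0].tolist())
```

```text
marker [0.0650636  0.23965127] tip [0.06130591 0.21943987] rem mm 3.7576922900943996 from first view 4.1940928022669794
advance 0.005765044191962004
gripped 0.021723189721066283 [-1.18  2.42  3.9 ]
[-7.74  3.61  9.24]
[-11.96   5.53  15.62]
31.65
316 [93, 94, 92, 93, 90, 96, 95, 92, 62, 30, 23, 50, 64, 73, 80, 85, 91, 90, 91, 94, 90, 93]
322 [97, 96, 96, 94, 95, 97, 91, 80, 49, 24, 24, 54, 68, 75, 83, 90, 93, 90, 90, 95, 96, 94]
328 [68, 97, 104, 76, 67, 78, 69, 43, 26, 8, 33, 72, 123, 129, 94, 84, 126, 133, 107, 123, 141, 120]
330 [85, 127, 134, 101, 83, 106, 89, 49, 16, 5, 35, 82, 129, 136, 96, 84, 127, 135, 105, 123, 136, 119]
332 [86, 124, 133, 105, 116, 134, 116, 64, 20, 14, 36, 82, 125, 135, 95, 86, 125, 133, 106, 123, 137, 120]
333 [80, 122, 132, 107, 120, 135, 123, 84, 49, 47, 56, 95, 130, 136, 95, 85, 127, 135, 121, 132, 140, 131]
334 [86, 124, 134, 115, 123, 138, 132, 114, 106, 105, 109, 122, 137, 135, 95, 86, 128, 141, 141, 141, 140, 138]
347 [112, 108, 92, 71, 61, 57, 59, 55, 60, 86, 127, 143, 146, 149, 151, 149, 151, 151, 151, 152, 151, 151]
349 [120, 108, 94, 74, 64, 64, 61, 59, 67, 95, 143, 156, 155, 157, 154, 152, 148, 152, 150, 149, 150, 151]
351 [141, 124, 99, 74, 57, 61, 62, 61, 61, 98, 141, 158, 156, 155, 154, 150, 148, 151, 150, 151, 152, 150]
```

View pics/v3.png

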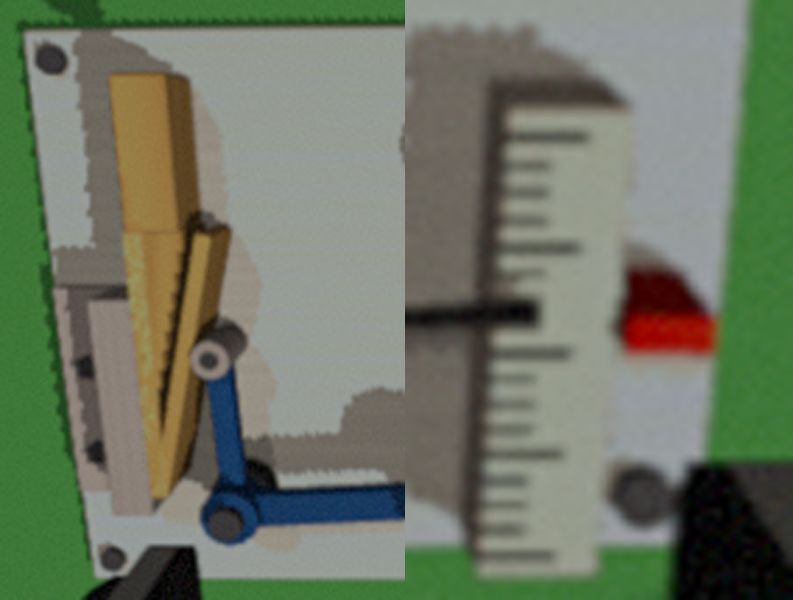

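The pointer did not move. The grip slipped on the wedge at 30 N while being pressed onto the plate (fz rose to 15 N), and the tail edge is on the same row as before. I'll shut the fingers and push level on the tail's end face instead, in small force-watched steps.

Run:
```python
from h import *
for n in("v2","v3"):
    im=np.load(n+".npy").astype(int); m=np.load(n+"m.npy",allow_pickle=True).item()
    col=im[70:84,140,0]-im[70:84,140,2]; print(n,col.tolist())
m=np.load("v3m.npy",allow_pickle=True).item(); r=np.array([[140,76.5]]); te=inU(onplane(m,r,.046))[0]; print("tail end",te)
q=down(yaw+np.pi); y=.0076; z=.026
claw.gripper_close(newtons=30)
env.reach(U(-.150,y,.10),q); env.move_straight(U(-.150,y,z),feed=.1); env.sleep(.3); f0=np.mean([ftU() for _ in range(3)],0); print(env.observe()["t"],env.observe()["width"])
x=-.150; xc=None
while x<-.108:
    st=.001 if xc is None else .0005
    x+=st; env.move_straight(U(x,y,z),feed=.012); d=ftU()-f0
    if xc is None and d[0]<-1.2: xc=x; print("contact",round(x,4))
    if xc is not None: print(round(x-xc,4),d.round(1).tolist())
    if d[0]<-11 or abs(d[2])>8 or (xc is not None and x-xc>=.0049): break
print("end",x,env.observe()["t"],inU(env.observe()["tcp_pos"]))
np.save("push.npy",[x,y,z,*f0])
```

```text
v2 [13, 15, 17, 13, 12, 24, 57, 80, 85, 84, 87, 82, 83, 85]
v3 [15, 15, 14, 15, 14, 21, 57, 80, 82, 82, 84, 83, 82, 84]
tail end [-0.11008635  0.0045108 ]
34.5417 -4.209868713727559e-05
contact -0.122
0.0 [-1.8, 0.7, 0.6]
0.0005 [-4.0, 0.9, 2.4]
0.001 [-5.0, 0.6, 3.8]
0.0015 [-5.4, 1.7, 3.6]
0.002 [-7.5, 1.8, 4.7]
0.0025 [-6.3, 1.2, 3.5]
0.003 [-6.4, -0.1, 4.7]
0.0035 [-6.6, 0.0, 4.4]
0.004 [-7.2, 1.5, 4.2]
0.0045 [-6.0, 0.9, 3.5]
0.005 [-6.7, 1.2, 4.7]
end -0.11699999999999997 44.0417 [-0.11924813  0.00743747]
```

The arm is compliant: actual x lags the command by 2.2 mm. The wedge has moved about 2.3 mm so far. I'll finish the advance by actual position, then back off and look.

Run:
```python
from h import *
x,y,z,*f0=np.load("push.npy"); goal=-.1163; q=down(yaw+np.pi)
for _ in range(4):
    a=inU(env.observe()["tcp_pos"])[0]; d=ftU()-f0; print(round(a,5),d.round(1))
    if a>goal-.0003 or d[0]<-12: break
    x+=min(goal-a,.0025); env.move_straight(U(x,y,z),feed=.012)
env.move_straight(U(x-.025,y,z),feed=.08); env.move_straight(U(x-.025,y,.12),feed=.2)
env.reach(np.load("view.npy"),q); env.sleep(.3)
m=camera_model("wrist"); im=grab_frame("wrist"); np.save("v4.npy",im); np.save("v4m.npy",m,allow_pickle=True); print(env.observe()["t"])
save("v4",np.hstack([cv2.resize(im[50:265,95:240],(405,600),interpolation=cv2.INTER_CUBIC),cv2.resize(im[180:265,315:370],(388,600),interpolation=cv2.INTER_CUBIC)]))
g=im[215:237].min(2).astype(int)
for c in(316,322,328,330,332,333,334): print(c,g[:,c].tolist())
print(349,im[215:237,349,0].tolist()); i=im.astype(int); print("tail",(i[70:84,140,0]-i[70:84,140,2]).tolist())
for r in(224,225,226,227,228): print(r,inU(onplane(m,[[332,r]],.0345)).round(4),inU(onplane(m,[[349,r]],.034)).round(4))
```

```text
-0.11925 [-6.7  1.2  4.7]
-0.11631 [-5.6  0.6  3.1]
46.7
316 [102, 100, 99, 101, 101, 102, 100, 100, 104, 99, 79, 38, 20, 30, 57, 70, 77, 85, 97, 103, 100, 100]
322 [102, 101, 101, 98, 102, 101, 104, 103, 105, 102, 77, 39, 18, 35, 64, 76, 78, 84, 91, 95, 96, 98]
328 [86, 113, 118, 99, 115, 128, 114, 86, 84, 86, 64, 26, 26, 35, 57, 113, 141, 126, 101, 132, 143, 116]
330 [103, 139, 143, 118, 130, 147, 131, 97, 90, 94, 70, 40, 24, 38, 64, 113, 140, 127, 100, 132, 143, 113]
332 [104, 139, 143, 117, 127, 145, 131, 111, 135, 141, 106, 49, 28, 41, 58, 110, 142, 130, 110, 133, 145, 123]
333 [105, 139, 143, 121, 133, 146, 134, 120, 138, 146, 127, 90, 75, 72, 70, 110, 142, 138, 129, 143, 150, 140]
334 [109, 139, 145, 134, 142, 147, 139, 134, 142, 150, 146, 132, 126, 121, 92, 110, 143, 149, 148, 149, 152, 150]
349 [130, 115, 94, 76, 66, 70, 70, 66, 78, 121, 155, 167, 167, 164, 164, 162, 159, 161, 160, 159, 159, 161]
tail [10, 13, 14, 14, 12, 13, 15, 15, 13, 15, 12, 21, 51, 84]
224 [[0.0616 0.2185]] [[0.0619 0.2397]]
225 [[0.0629 0.2186]] [[0.0632 0.2398]]
226 [[0.0642 0.2187]] [[0.0645 0.2399]]
227 [[0.0656 0.2188]] [[0.0659 0.24  ]]
228 [[0.0669 0.2189]] [[0.0672 0.2402]]
```

View pics/v4.png

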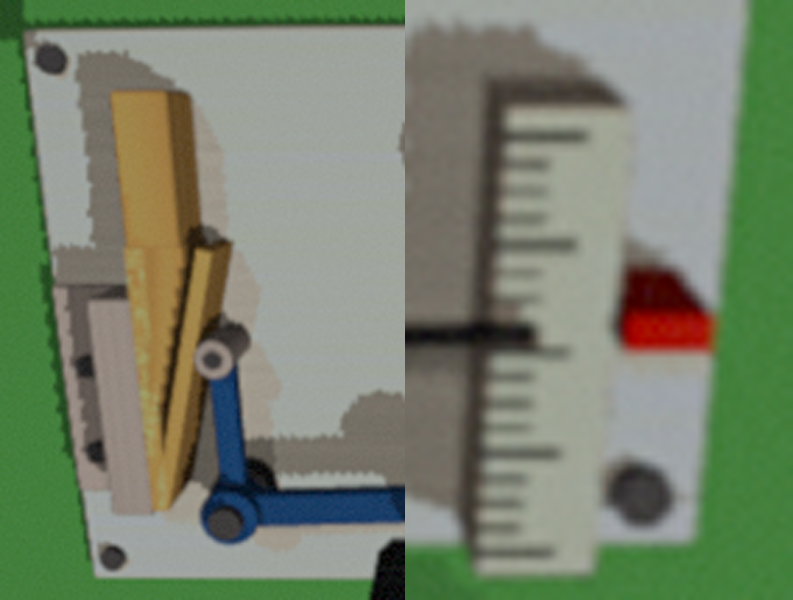

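The pointer tip is at row 227 (x ≈ 65.6) and the middle of the tab's top face at row 226.4 (x ≈ 65.1), so they match within about 0.5 mm. The wedge lies flat along the fence, pressed by the roller, and the gripper is clear. Handing in.

Run:
```python
from h import *
env.hand_in(); print(env.observe()["t"])
```

```text
the job is handed in; nothing more can be done
the job is handed in; nothing more can be done
```

The wooden wedge now holds the tensioner arm with its pointer at the red marker, and I handed the job in at about 47 s of the 67 s allowed. No verdict was reported.

**What I did:** I gripped the wedge by its tail and felt the fence face at about y -3.5 mm (the camera had given -3.2). I slid the wedge in to just short of the marker and let go. I then pushed it the last few millimetres with the shut fingers on its tail end and backed away.

**Last check:** in the wrist view, the pointer tip was at unit x ≈ 65.6 mm and the marker's middle at ≈ 65.1 mm. That is about 0.5 mm past, against the ±4 mm allowed. The wedge looked flat along the fence with the roller on its slope and its thin end well past the roller, and the gripper was clear. I did not measure the positions of the brass block, jar and tin again at the end, but the robot's path kept clear of them.

**What went wrong:** a second try, regripping the wedge to pull it further in, did not move it. The arm gave way under load and the grip slipped. The wrist read about 12 N along the push and 16 N upward. I could not tell how much of that went into the wedge and how much, if any, into the plate, so I can't rule out that the fingers pressed the plate with more than the 15 N limit. During the final push the wrist readings stayed under about 8 N along the push and 5 N upward.

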